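# Pack a gauge and its coupling into a spares case and shut the lid

### The arm

A 6-joint arm with a two-finger parallel gripper is mounted at the origin on a cart in front of the work surface, level with it; the furniture and walls round the work are solid. World frame = base frame: x ahead of the robot, y to its left, z up, the work surface at z = 0. Lengths are in mm, angles in rad, forces in N, time in s.
With the tool pointing down it reaches from about 350 to 775 mm from the base axis. Payload 7.3 kg.
Tool frame: the origin (TCP) lies between the finger pads; the fingertips stand 22 mm ahead of it and the grasp point (between the pads) lies 3 mm ahead of it; z points along the fingers, x is the direction in which the jaws open and shut, and the axes are right-handed (so a half turn about z gives the same grasp; the last joint's range is limited). The gripper opens to 92 mm and grips with 3 to 60 N. Pads are 19 mm wide; open, the fingers measure 130 mm over their backs; the gripper's body (75 mm by 190 mm) begins 47 mm behind the grasp point.
Start: joints at [1.041, 0.342, 1.524, -0, 1.275, -0.146], TCP at [196.571, 486.829, 248.741] pointing down, gripper open.
Joint ranges: [-2.53, 2.53], [-0.77, 2.02], [0.04, 2.7], [-1, 4.14], [0.28, 2.66], [-3.11, 3.11]. Speed limits (rad/s): [2.57, 2.57, 3.14, 3.14, 3.14, 3.14].

### API

Orientations are given as [roll, pitch, yaw] about the fixed x, y, z axes, in that order (R = Rz(yaw) Ry(pitch) Rx(roll)).
In Python, from plant import * gives the robot as it stands. The module is installed in compiled form; this text tells all that it offers.
- The arm moves only by the shell command python3 -m handwheel 'ROWS' [OPENING]. ROWS is a JSON object of lists of equal length, an entry for each row: "translation": the shift along the world's x, y, z in units of 15 cm (1.0 is 15 cm), a list of three; "twist": the turn about the world's z in units of 90 degrees (1.0 is 90 degrees). In form: {"translation": [[tx, ty, tz], ...], "twist": [twist, ...]}. A call has exactly 8 rows; each row shifts and turns the pose as measured when the row begins; what a row does not reach is not made up. A row lasts 1/8 s, in which the tool goes at most 62.5 mm and 10.7 degrees, less where a joint would pass 70% of its speed; a pose out of reach is approached as far as the arm can. A call with a number of a shift or a turn outside -1 to 1 is refused whole. A call with a gripper value outside its range is refused whole. OPENING is the closure in counts, from 0 (fully open) to 255 (shut), set as the call begins (- or left out, the last holds). The fingers move at their own pace and stop on an object; the grip force is fixed at half the most. Time passes only in rows, so rows that do not move let the fingers close, or fill a call up. It gives the time, the measured TCP pose, the force and the opening at its end, in the units of the state.
- get_obs(): the state, without advancing time (a new reading comes with each control period).
- capture(name): name is "side" or "top"; returns a dict with "img" (384x512x3 uint8, red, green, blue), "vertical_fov" (degrees; the focal length in pixels is half the picture's height over the tangent of half this angle, whatever the lens; pixels are square), "cx", "cy" (the principal point, pixels), "distortion" ([k1, k2, p1, p2, k3] as OpenCV has them; the pictures are not rectified), "world_from_camera" (4x4, takes a point from camera to world coordinates). Camera axes: x right, y up, looking along -z (the intrinsics and any distortion apply to the point x, -y, -z); pixel columns grow to the right and rows downward; lengths in mm; the calibration is good to about 2 mm. A picture is of the moment at which its call begins. There is no depth.
- close_job(): hands the job in, once; it reports no verdict.
Trained networks look in the newest picture that a camera, given by its name, has taken for a name from the list of things; names that differ only in an ending like _2 or _b are one class to them, and where a whole thing is asked for, a point or a joint stands for the part that bears it (a point fixed in the world has none). Each returns a list of dicts, best first, with "score" (0 to 1); they miss things now and then, are a little off and sometimes report something else, mostly with a low value. They report only what shows in the picture. A call takes as long as a camera call. They do not tell look-alikes from the thing itself.
- search_frame(camera, label): "position" ([x, y, z] in mm, in the coordinates of the camera as it stood for that picture, good to about 4 mm: the middle of the surface that is visible of it).
- spot_point(camera, label): "position" ([x, y, z] in mm, in the coordinates of the camera as it stood for that picture, good to about 4 mm: a listed point, or the origin of a listed thing).
The state is a dict: "time": time; "joint_positions": joint angles; "dq": joint speeds; "tau": joint torques, N m; "tool_pos": TCP position; "tcp_rot": TCP orientation; "contact_force": force on the tool from outside, world axes, zero at the start; "moment": the same for the moment, N m; "grip_width": finger opening in mm.
Only numpy, scipy, OpenCV 4.12 (cv2) and the standard library are available. Lean on these libraries where they do the work, as an engineer would, in place of code of your own. Each camera call takes 0.05 s, during which the arm holds its last target.

### The job

Pack the test kit away: put the pressure gauge in the wide bay of the open spares case, flat with its dial up, and the white quick coupling in the narrow bay in front of the brass one, lying on its side too because it is taller than the case when it stands. Then shut the lid fully; leave the other things as they are.

Things in the scene. Friction and masses are not known exactly. Their poses are not given: they have to be found in the camera images.
- case: Open grey plastic spares case, 154 (x) x 175 (y) x 46 mm high (rim), fixed on the table; walls and floor 4 mm. Origin at the centre of its underside, x to the hinge side (away from the robot), y left, z up. Dividers, 3 mm thick, tops at z = 34 mm: one along x at y = -18 mm; right of it one along y at x = 33.5 mm, behind which a small bay (38 x 64 mm) holds a brass-coloured coupling.
- case_lid (a joint): Lid angle in rad: 0 shut, grows as it opens, 1.57 upright, stop at 1.85. Flat grey panel 154 x 175 x 6 mm, 140 g, pivoting about the line through case_hinge along the case's y. The hinge is stiff (0.2 N m friction): the lid stays where it is left and must be pushed right down, about 2 N at its free edge. The black clips on that edge are for looks and need no force.
- case_hinge (a point): Middle of the lid's hinge axis, on the case at x = 77, z = 46.5 mm; same axes as the case. The shut lid reaches from here 154 mm along -x, and from 0 to 6 mm above this point; its underside is then 42.5 mm above the floor of the bays.
- wide_bay (a point): Centre of the floor of the wide bay, the left one (146 mm along the case's x, 100 mm along its y; the floor is 4 mm above the table); same axes as the case.
- narrow_bay (a point): Centre of the floor of the narrow bay, right front (105 mm along the case's x, 64 mm along its y; the floor is 4 mm above the table); same axes as the case.
- gauge: Pressure gauge in a black rubber boot, lying on its back with the white dial up: a disc of 59 mm diameter, 26 mm thick, with a brass stem of 14 mm diameter; 88 mm long over all. Origin on the underside, at the middle of its length; z up through the dial, the disc's centre at x = +14.5 mm, the stem pointing to -x as far as x = -44 mm. About 220 g. Grasp across the disc (along y).
- coupling: White plastic quick coupling with a black ring near the top, standing on its end on the table: 60 mm tall, at most 27 mm in diameter, about 110 g. Origin at the centre of the end it stands on, z along its axis. A fixed clamp fixture, about 100 mm high, stands on the table on the robot's side of coupling and gauge, at x below 0.44 m.
- coupling_mid (a point): Middle of the coupling: on its axis, 30 mm from the end it stands on.
- tin: Bystander: white round tin, 57 mm diameter, 30 mm high. Origin under its centre.
- bottle: Bystander: small brown dropper bottle, 33 mm diameter, 102 mm high. Origin under its centre.
- packed_coupling: Brass-coloured quick coupling, 54 mm long, 33 mm in diameter at most, already packed: it lies on its side across the small rear bay of the case and stays there. Origin at the centre of its wide end, z along its axis.
Things that resemble listed ones, but are neither listed nor needed, are in the scene too. What is shaped like the coupling but red is not meant.

How it is judged (in metres and radians):
At the end, for the whole second after the job is handed in: The lid is shut (within 0.04 rad); the gauge lies flat and dial up on the floor of the wide bay; the coupling lies on its side (within 0.2 rad of level) on the floor of the narrow bay; the packed coupling is still in the small rear bay; gauge and coupling are at rest (value of joint case_lid below 0.04 rad and x of gauge in the frame of wide_bay between -0.045 and 0.045 m and y of gauge in the frame of wide_bay between -0.035 and 0.035 m and z of gauge in the frame of wide_bay below 0.006 m and angle between gauge's own z axis and vertical below 0.15 rad and x of coupling_mid in the frame of narrow_bay between -0.045 and 0.045 m and y of coupling_mid in the frame of narrow_bay between -0.026 and 0.026 m and z of coupling_mid in the frame of narrow_bay below 0.02 m and angle between coupling's own z axis and vertical between 1.37 and 1.77 rad and linear speed of each of gauge, coupling below 0.02 m/s and x of packed_coupling in the frame of case above 0.036 m and z of packed_coupling in the frame of case below 0.026 m); the robot touches nothing.
It fails at once if the tin or the bottle beside the work is moved by more than 3 cm (distance of any of tin, bottle from where it was at the start of the episode above 0.03 m).
It also fails if it takes over 61 s, if anything falls off the work surface, if the arm or the gripper's body presses on something with over 40 N, if the wrist force passes 120 N, or if a joint passes its speed limit or range.

## Working session

There is one attempt and no reset: what is moved stays moved. The work goes in short steps, Python scripts to look and compute and a shell command to move; the robot and the scene stay as the last step left them, time stands still between calls to the robot, and variables do not carry over. Pictures are saved under pics/ and viewed, and the job is handed in when it is done.

```bash
mkdir -p pics
cat > h.py <<'E'
from plant import *
import numpy as np, cv2
def snap(cam,fn):
    c=capture(cam); cv2.imwrite('pics/'+fn,cv2.cvtColor(c['img'],cv2.COLOR_RGB2BGR)); return c
def K(c):
    h,w=c['img'].shape[:2]; f=h/2/np.tan(np.radians(c['vertical_fov'])/2)
    return np.array([[f,0,c['cx']],[0,f,c['cy']],[0,0,1.]]),np.array(c['distortion'],float)
def w(c,p): return (np.array(c['world_from_camera'])@np.r_[p,1])[:3]
def pix(c,P):
    k,d=K(c); q=np.linalg.inv(np.array(c['world_from_camera']))@np.r_[P,1]
    return cv2.projectPoints(np.array([[q[0],-q[1],-q[2]]],float),np.zeros(3),np.zeros(3),k,d)[0].ravel()
def ray(c,u,v,z):
    k,d=K(c); n=cv2.undistortPoints(np.array([[[u,v]]],float),k,d).ravel()
    T=np.array(c['world_from_camera']); r=T[:3,:3]@np.array([n[0],-n[1],-1]); o=T[:3,3]
    return o+r*(z-o[2])/r[2]
E
python3 - <<'E'
from h import *
np.set_printoptions(precision=1,suppress=True)
cs={n:snap(n,n+'0.png') for n in('side','top')}
for n,c in cs.items():
    print(n,np.array(c['world_from_camera'])[:3,3])
    for l in ['case','wide_bay','narrow_bay','case_hinge','gauge','coupling','coupling_mid','tin','bottle','packed_coupling']:
        for r in spot_point(n,l): 
            p=w(c,r['position']); print(n,l,round(r['score'],2),p,pix(c,p))
print(get_obs())
E
```

```text
side [457.5 876.  469.4]
side case 0.81 [ 447.3 -155.2    4.7] [322.5 187. ]
side wide_bay 0.95 [ 449.9 -126.5    2.2] [321.3 193.2]
side narrow_bay 0.61 [ 419.1 -212.4    3.6] [334.5 177.8]
side gauge 0.72 [506.9 151.3   3. ] [287.3 259.4]
side coupling 0.86 [490.6  43.2   3.2] [299.5 229.2]
side coupling 0.71 [421.7 173.4  -0.7] [337.2 270.8]
side coupling_mid 0.85 [419.6 176.9  31.9] [339.3 255.3]
side coupling_mid 0.84 [492.5  48.4  32.9] [298.6 216.8]
side tin 0.65 [ 419.5 -209.5    5. ] [334.4 177.7]
side packed_coupling 0.57 [ 500.8 -189.5   15.4] [299.8 176.2]
top [476.9 -39.4 984. ]
top case 0.74 [ 446.6 -159.3   -1.3] [328.2 258.6]
top wide_bay 0.73 [ 451.8 -123.7    3.4] [311.  256.5]
top narrow_bay 0.87 [ 425.2 -211.7    9.6] [354.9 268.8]
top case_hinge 0.63 [ 525.4 -164.    46.3] [332.5 218.9]
top coupling 0.67 [421.5 175.   -1.2] [166.  272.9]
top coupling 0.61 [495.2  46.5   3.3] [227.4 236.4]
top coupling_mid 0.65 [428.8 178.6  32.5] [160.6 270.2]
top coupling_mid 0.49 [494.5  44.5  33.3] [227.1 236.5]
top tin 0.95 [614.  150.5  -4.6] [178.1 180.5]
top bottle 0.5 [710.2 157.9   2.7] [174.3 135.1]
top packed_coupling 0.6 [ 503.4 -191.7   24.5] [345.1 230.2]
{'time': 1.1, 'joint_positions': array([ 1. ,  0.3,  1.5,  0. ,  1.3, -0.1]), 'dq': array([-0.,  0.,  0.,  0.,  0., -0.]), 'tau': array([ -0. , -43.1, -24.4,   0.1,   0. ,  -0. ]), 'tool_pos': array([196.6, 486.8, 248.7]), 'tcp_rot': array([ 3.1, -0. ,  1.2]), 'contact_force': array([-0.9,  0.4,  0.1]), 'moment': array([0., 0., 0.]), 'grip_width': 91.90337274741711}
```

View pics/side0.png

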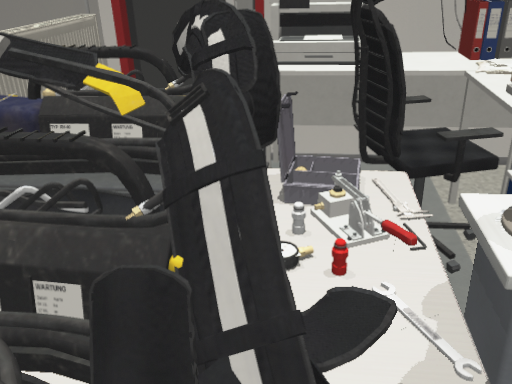

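View pics/top0.png

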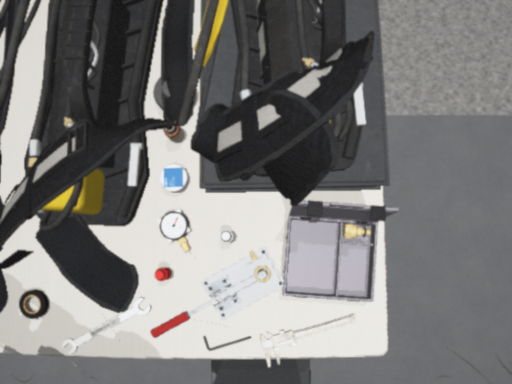

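Run:
```python
from h import *
np.set_printoptions(precision=0,suppress=True)
c=snap('top','t1.png'); s=snap('side','s1.png')
for nm,p in dict(flapBR=(128,308),flapR=(137,270),flapTopL=(45,235),flapTopR=(75,205),straptip=(172,125),strapmid=(90,140),yellow=(80,190),strapR=(295,200),rbagL=(205,185),strapRl=(200,125),bagcornerR=(385,183)).items():
    for z in (0,100,200,300,400):
        P=ray(c,*p,z); print(nm,z,P[:2],pix(s,P),end=' | ')
    print()
I=cv2.cvtColor(c['img'],cv2.COLOR_RGB2BGR); 
cv2.imwrite('pics/tz.png',cv2.resize(I[190:310,130:400],None,fx=2.9,fy=2.9,interpolation=cv2.INTER_CUBIC))
J=cv2.cvtColor(s['img'],cv2.COLOR_RGB2BGR)
cv2.imwrite('pics/sz.png',cv2.resize(J[80:290,250:450],None,fx=2.8,fy=2.8,interpolation=cv2.INTER_CUBIC))
```

```text
flapBR 0 [349. 255.] [387. 303.] | flapBR 100 [362. 225.] [382. 235.] | flapBR 200 [375. 195.] [376. 165.] | flapBR 300 [388. 165.] [370.  92.] | flapBR 400 [401. 136.] [364.  15.] | 
flapR 0 [428. 236.] [334. 293.] | flapR 100 [433. 208.] [333. 228.] | flapR 200 [438. 180.] [332. 160.] | flapR 300 [443. 152.] [331.  89.] | flapR 400 [448. 124.] [330.  15.] | 
flapTopL 0 [501. 440.] [276. 393.] | flapTopL 100 [499. 391.] [280. 299.] | flapTopL 200 [496. 343.] [285. 208.] | flapTopL 300 [494. 294.] [290. 116.] | flapTopL 400 [491. 245.] [295.  25.] | 
flapTopR 0 [565. 373.] [233. 350.] | flapTopR 100 [556. 331.] [241. 269.] | flapTopR 200 [547. 289.] [250. 188.] | flapTopR 300 [538. 247.] [259. 106.] | flapTopR 400 [529. 206.] [267.  22.] | 
straptip 0 [733. 164.] [159. 259.] | straptip 100 [707. 143.] [171. 204.] | straptip 200 [681. 122.] [184. 145.] | straptip 300 [655. 102.] [197.  81.] | straptip 400 [629.  81.] [212.  14.] | 
strapmid 0 [706. 344.] [139. 329.] | strapmid 100 [682. 305.] [156. 255.] | strapmid 200 [659. 266.] [173. 179.] | strapmid 300 [636. 227.] [190. 102.] | s
[... 287 characters left out ...]
157.] | strapR 200 [550. -83.] [274. 112.] | strapR 300 [540. -77.] [278.  61.] | strapR 400 [531. -72.] [282.   5.] | 
rbagL 0 [603.  93.] [238. 241.] | rbagL 100 [590.  79.] [244. 190.] | rbagL 200 [577.  66.] [250. 135.] | rbagL 300 [564.  52.] [257.  75.] | rbagL 400 [552.  39.] [264.  11.] | 
strapRl 0 [731. 103.] [170. 242.] | strapRl 100 [706.  89.] [180. 190.] | strapRl 200 [680.  74.] [192. 135.] | strapRl 300 [654.  60.] [204.  76.] | strapRl 400 [628.  45.] [217.  11.] | 
bagcornerR 0 [ 600. -283.] [262. 167.] | bagcornerR 100 [ 588. -258.] [265. 132.] | bagcornerR 200 [ 575. -233.] [269.  94.] | bagcornerR 300 [ 563. -208.] [273.  50.] | bagcornerR 400 [ 550. -184.] [277.   0.] |
```

View pics/tz.png

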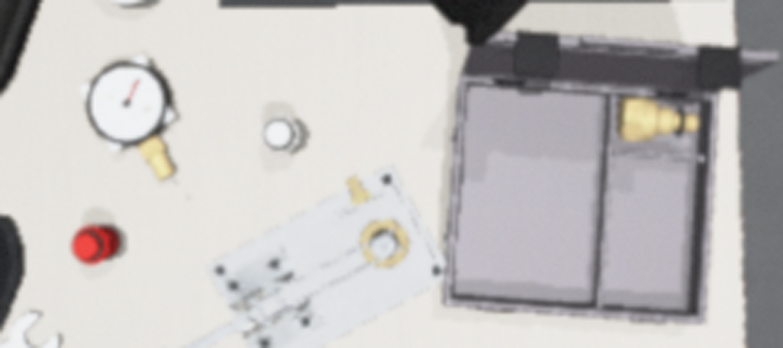

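View pics/sz.png

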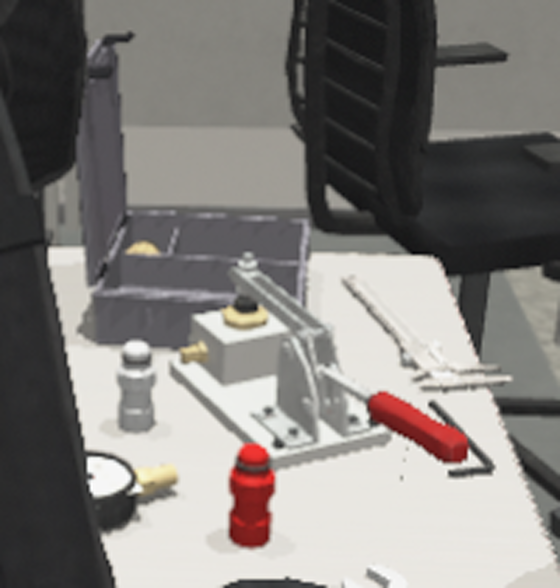

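Run:
```python
from h import *
np.set_printoptions(precision=1,suppress=True)
c=capture('top')
z=lambda u,v,h:ray(c,130+(u+.5)/2.9-.5,190+(v+.5)/2.9-.5,h)
P=[z(443,303,46),z(703,320,46),z(717,95,46),z(463,80,46)]
for p in P:print(p)
for i in range(4):
    d=P[(i+1)%4]-P[i]; print(np.linalg.norm(d),np.degrees(np.arctan2(d[1],d[0])))
print('c',sum(P)/4)
print('lid',z(485,35,200),z(750,50,200))
g=z(127,103,26); s=z(166,176,13); print('gauge',g,s,np.linalg.norm(g-s),np.degrees(np.arctan2(*(g-s)[[1,0]])))
print('coup',z(281,134,60))
```

```text
[380.8 -63.   46. ]
[ 365.8 -237.4   46. ]
[ 516.7 -251.7   46. ]
[530.1 -79.3  46. ]
175.01575111022711 -94.92709111932359
151.59436455489544 -5.409424011556329
172.88884615712468 85.55981846569702
150.15847945512888 173.7719151524427
c [ 448.4 -157.9   46. ]
lid [546.7 -85.8 200. ] [ 535.4 -236.9  200. ]
gauge [518.8 153.8  26. ] [467.7 128.7  13. ] 58.359252228913284 26.20252538120332
coup [495.2  43.2  60. ]
```

```bash
python3 -m handwheel '{"translation":[[0.27,-0.28,0],[0.27,-0.28,0],[0.27,-0.28,0],[0.27,-0.28,0],[0.27,-0.28,0],[0.27,-0.28,0],[0.27,-0.28,0],[0.27,-0.28,0]],"twist":[-0.11,-0.11,-0.11,-0.11,-0.11,-0.11,-0.11,-0.11]}' 0
```

```text
time: 2.25
tool_pos: [526.7, 142.7, 249.7]
tcp_rot: [-3.14, -0.005, -0.231]
contact_force: [0.5, 0.9, -0.7]
grip_width: 91.7
```

```bash
python3 -m handwheel '{"translation":[[-0.05,0.07,-0.1],[0,0,-0.2],[0,0,-0.2],[0,0,-0.2],[0,0,-0.1],[0,0,0],[0,0,0],[0,0,0]],"twist":[-0.11,-0.11,-0.11,-0.11,-0.11,0,0,0]}' 0
python3 - <<'E'
from h import *
np.set_printoptions(precision=1,suppress=True)
c=snap('top','t2.png');s=snap('side','s2.png')
for n,k in(('top',c),('side',s)):
  for r in spot_point(n,'gauge')+spot_point(n,'coupling'): print(n,r['score'],w(k,r['position']))
E
```

```text
time: 3.25
tool_pos: [523.5, 148.5, 127.4]
tcp_rot: [-3.138, -0.01, -1.127]
contact_force: [0.7, -0.0, -0.4]
grip_width: 91.7
top 0.91 [509.3 146.8   7.1]
top 0.73 [493.9  43.2   3.7]
top 0.62 [422.3 173.2  -2.5]
side 0.94 [507.3 151.9   0.1]
side 0.72 [419.6 175.4  -0.4]
side 0.61 [492.2  43.   -2. ]
```

View pics/t2.png

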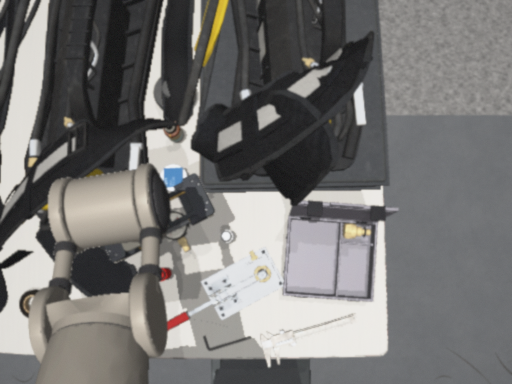

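View pics/s2.png

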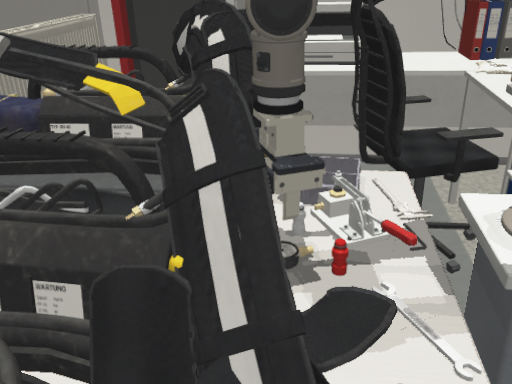

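```bash
python3 -m handwheel '{"translation":[[-0.02,0.045,-0.1],[0,0,-0.2],[0,0,-0.2],[0,0,-0.15],[0,0,-0.02],[0,0,0],[0,0,0],[0,0,0]],"twist":[0,0,0,0,0,0,0,0]}' 0
```

```text
time: 4.55
tool_pos: [518.8, 156.9, 22.8]
tcp_rot: [-3.138, -0.011, -1.126]
contact_force: [0.1, -1.8, 3.6]
grip_width: 91.9
```

```bash
python3 -m handwheel '{"translation":[[0,0,0.015],[0,0,0],[0,0,0],[0,0,0],[0,0,0],[0,0,0],[0,0,0],[0,0,0]],"twist":[0,0,0,0,0,0,0,0]}' 255
```

```text
time: 5.55
tool_pos: [518.0, 157.3, 24.2]
tcp_rot: [-3.14, -0.01, -1.126]
contact_force: [-0.1, -1.0, 1.0]
grip_width: 57.6
```

```bash
python3 -m handwheel '{"translation":[[0,0,0.3],[0,0,0.3],[0,0,0.3],[-0.06,-0.25,0.05],[-0.08,-0.32,0],[-0.1,-0.35,0],[-0.1,-0.35,0],[-0.1,-0.3,0]],"twist":[0,0,0,0.11,0.11,0.11,0.11,0.11]}'
```

```text
time: 6.55
tool_pos: [450.1, -71.3, 167.3]
tcp_rot: [3.138, -0.007, -0.264]
contact_force: [1.4, -0.2, -2.2]
grip_width: 57.6
```

```bash
python3 -m handwheel '{"translation":[[-0.06,-0.12,0],[-0.06,-0.12,0],[0,0,-0.1],[0,0,-0.15],[0,0,-0.15],[0,0,0],[0,0,0],[0,0,0]],"twist":[0.055,0.055,0,0,0,0,0,0]}'
python3 - <<'E'
from h import *
np.set_printoptions(precision=1,suppress=True)
c=snap('top','t3.png');s=snap('side','s3.png')
for n,k in(('top',c),('side',s)):
  for l in('gauge','wide_bay','case_hinge'):
    for r in spot_point(n,l): print(n,l,r['score'],w(k,r['position']))
I=cv2.imread('pics/t3.png');J=cv2.imread('pics/s3.png')
a=cv2.resize(I[130:330,230:430],None,fx=2.5,fy=2.5);b=cv2.resize(J[50:250,220:340],None,fx=2.5,fy=2.5)
cv2.imwrite('pics/m3.png',np.hstack([a,b]))
E
```

```text
time: 7.55
tool_pos: [428.3, -110.5, 105.1]
tcp_rot: [3.139, -0.003, -0.09]
contact_force: [-1.0, 0.2, -2.2]
grip_width: 57.2
top case_hinge 0.75 [ 525.4 -163.4   51.5]
side gauge 0.68 [ 425.3 -123.1   82.9]
side gauge 0.2 [493.8  46.8  31.8]
side wide_bay 0.74 [ 448.1 -127.2    4.7]
side case_hinge 0.65 [ 524.5 -166.4   46.3]
```

View pics/m3.png

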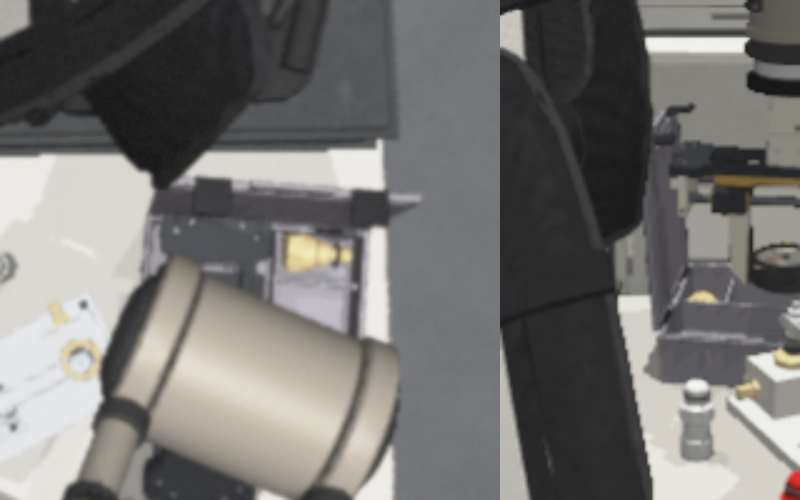

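```bash
python3 -m handwheel '{"translation":[[0.02,0.012,0],[0,0,0],[0,0,-0.12],[0,0,-0.12],[0,0,-0.06],[0,0,0],[0,0,0],[0,0,0]],"twist":[0,0,0,0,0,0,0,0]}'
```

```text
time: 8.95
tool_pos: [432.6, -108.9, 59.8]
tcp_rot: [3.139, -0.005, -0.09]
contact_force: [-0.0, -0.9, -3.2]
grip_width: 57.1
```

```bash
python3 -m handwheel '{"translation":[[-0.006,0,0],[0,0,-0.08],[0,0,-0.08],[0,0,-0.03],[0,0,0],[0,0,0],[0,0,0],[0,0,0]],"twist":[0,0,0,0,0,0,0,0]}'
```

```text
time: 9.95
tool_pos: [431.9, -109.1, 29.7]
tcp_rot: [3.138, -0.006, -0.09]
contact_force: [0.5, 0.0, -2.1]
grip_width: 57.4
```

```bash
python3 -m handwheel '{"translation":[[0,0,0],[0,0,0],[0,0,0],[0,0,0],[0,0,0],[0,0,0],[0,0,0.1],[0,0,0.1]],"twist":[0,0,0,0,0,0,0,0]}' 80
```

```text
time: 10.95
tool_pos: [432.0, -109.2, 60.4]
tcp_rot: [3.138, -0.006, -0.09]
contact_force: [-0.3, 0.2, 0.6]
grip_width: 63.1
```

```bash
python3 -m handwheel '{"translation":[[0,0,0.3],[0,0,0.3],[0.08,0.2,0.05],[0.08,0.2,0],[0.08,0.2,0],[0.08,0.2,0],[0.05,0.12,0],[0.04,0.1,0]],"twist":[0,0,-0.11,-0.11,-0.11,-0.11,-0.11,-0.11]}' 0
python3 - <<'E'
from h import *
np.set_printoptions(precision=1,suppress=True)
c=snap('top','t4.png');s=snap('side','s4.png')
for n,k in(('top',c),('side',s)):
  for l in('gauge','coupling'):
    for r in spot_point(n,l): print(n,l,r['score'],w(k,r['position']))
I=cv2.imread('pics/t4.png');J=cv2.imread('pics/s4.png')
a=cv2.resize(I[130:330,200:400],None,fx=2.5,fy=2.5);b=cv2.resize(J[130:290,240:360],None,fx=2.5,fy=2.5)
b=cv2.copyMakeBorder(b,0,100,0,0,cv2.BORDER_CONSTANT)
cv2.imwrite('pics/m4.png',np.hstack([a,b]))
E
```

```text
time: 11.95
tool_pos: [494.8, 47.8, 162.6]
tcp_rot: [3.14, -0.009, -1.162]
contact_force: [-1.0, -0.2, 0.3]
grip_width: 91.7
top gauge 0.74 [ 434.4 -127.2    5.8]
top gauge 0.64 [712.2 157.4   0.1]
top coupling 0.68 [425.  174.8  -3. ]
top coupling 0.39 [ 524.4 -163.2   48.5]
side gauge 0.38 [ 431.9 -121.6    5.3]
side coupling 0.85 [419.8 174.3  -1.3]
side coupling 0.66 [492.7  41.5   0.3]
```

View pics/m4.png

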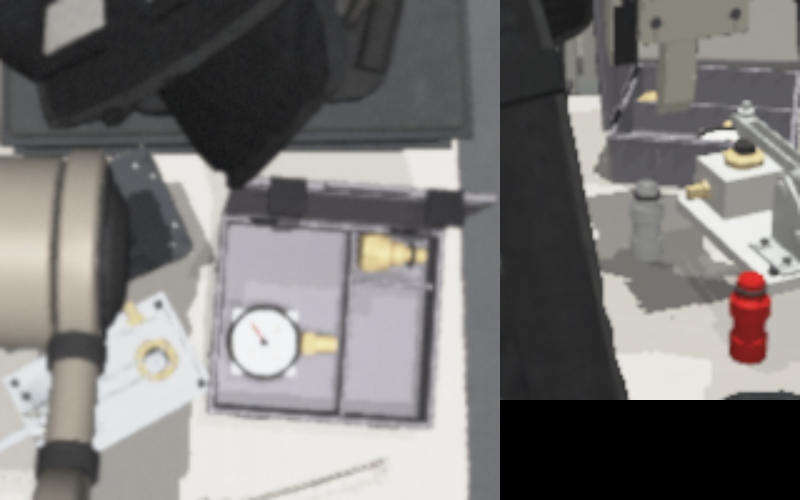

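```bash
python3 -m handwheel '{"translation":[[-0.01,-0.03,0],[0,0,0],[0,0,-0.1],[0,0,-0.2],[0,0,-0.2],[0,0,-0.15],[0,0,-0.05],[0,0,0]],"twist":[-0.105,-0.105,-0.105,0,0,0,0,0]}' 0
```

```text
time: 13.25
tool_pos: [492.1, 35.5, 56.4]
tcp_rot: [-3.141, -0.01, -1.658]
contact_force: [0.6, 0.3, -0.1]
grip_width: 91.4
```

```bash
python3 -m handwheel '{"translation":[[0,0,0],[0,0,0],[0,0,0],[0,0,0],[0,0,0],[0,0,0],[0,0,0],[0,0,0]],"twist":[0,0,0,0,0,0,0,0]}' 255
python3 - <<'E'
from h import *
snap('side','s5.png')
J=cv2.imread('pics/s5.png')
cv2.imwrite('pics/m5.png',cv2.resize(J[130:290,240:360],None,fx=3.5,fy=3.5))
E
```

```text
time: 14.25
tool_pos: [493.6, 35.3, 59.1]
tcp_rot: [-3.136, -0.01, -1.657]
contact_force: [-0.0, -0.3, -0.6]
grip_width: 25.5
```

View pics/m5.png

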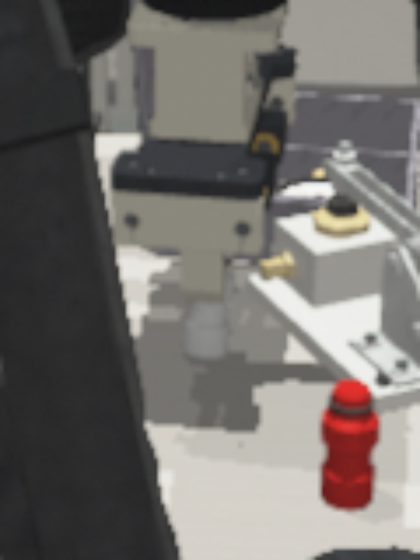

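```bash
python3 -m handwheel '{"translation":[[0,0,0.3],[0,0,0.3],[0,0,0.15],[-0.14,-0.3,0.02],[-0.14,-0.32,0],[-0.14,-0.32,0],[-0.13,-0.32,0],[-0.1,-0.25,0]],"twist":[0,0,0,0,0,0,0,0]}'
```

```text
time: 15.3
tool_pos: [392.4, -194.8, 177.3]
tcp_rot: [-3.136, -0.011, -1.65]
contact_force: [0.5, 0.2, -1.3]
grip_width: 25.5
```

```bash
python3 -m handwheel '{"translation":[[0.01,-0.03,0],[0,0,-0.1],[0,0,-0.15],[0,0,-0.12],[0,0,0],[0,0,0],[0,0,0],[0,0,0]],"twist":[0,0,0,0,0,0,0,0]}'
python3 - <<'E'
from h import *
np.set_printoptions(precision=1,suppress=True)
c=snap('top','t6.png');s=snap('side','s6.png')
for n,k in(('top',c),('side',s)):
  for l in('coupling','coupling_mid','narrow_bay'):
    for r in spot_point(n,l): print(n,l,r['score'],w(k,r['position']))
I=cv2.imread('pics/t6.png');J=cv2.imread('pics/s6.png')
a=cv2.resize(I[150:350,250:410],None,fx=2.5,fy=2.5);b=cv2.resize(J[50:250,260:400],None,fx=2.5,fy=2.5)
cv2.imwrite('pics/m6.png',np.hstack([a,b]))
E
```

```text
time: 16.3
tool_pos: [395.2, -199.1, 121.9]
tcp_rot: [-3.134, -0.011, -1.653]
contact_force: [0.6, 0.1, -1.2]
grip_width: 25.8
top coupling 0.58 [424.2 172.1  -1.3]
top coupling_mid 0.45 [430.4 178.9  32.4]
top narrow_bay 0.7 [ 423.5 -210.5    8.6]
side coupling 0.88 [419.2 173.    0. ]
side coupling 0.44 [ 391.2 -190.4   66.3]
side coupling 0.24 [ 449.6 -124.8    2.6]
side coupling_mid 0.59 [418.6 176.   29.8]
side coupling_mid 0.55 [ 390.9 -195.    95.1]
side narrow_bay 0.71 [ 418.  -208.8    3.6]
```

View pics/m6.png

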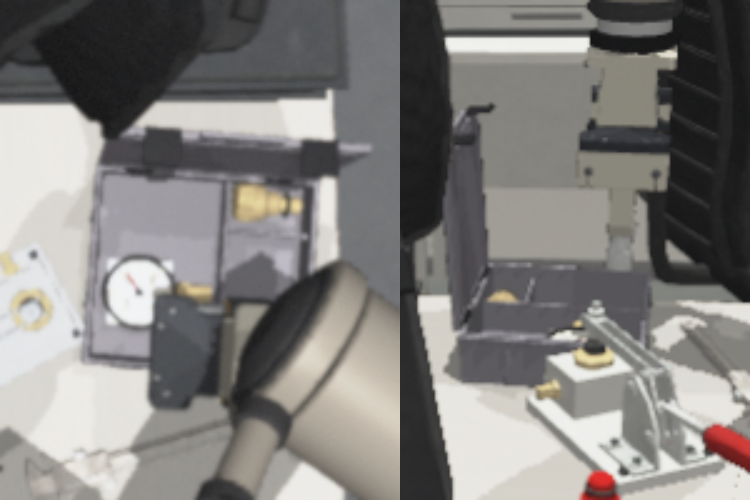

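```bash
python3 -m handwheel '{"translation":[[0,0,-0.1],[0,0,-0.12],[0,0,-0.1],[0,0,-0.05],[0,0,0],[0,0,0],[0,0,0],[0,0,0]],"twist":[0,0,0,0,0,0,0,0]}'
```

```text
time: 17.7
tool_pos: [396.0, -200.0, 65.9]
tcp_rot: [-3.132, -0.013, -1.654]
contact_force: [0.2, 0.2, -0.6]
grip_width: 25.5
```

```bash
python3 -m handwheel '{"translation":[[0,0,-0.012],[0,0,0],[0,0,0],[0,0,0],[0,0,0],[0,0,0],[0,0,0],[0,0,0]],"twist":[0,0,0,0,0,0,0,0]}'
python3 -m handwheel '{"translation":[[0,0,0],[0,0,0],[0,0,0],[0,0,0],[0,0,0.05],[0,0,0.05],[0,0,0.1],[0,0,0.15]],"twist":[0,0,0,0,0,0,0,0]}' 169
python3 - <<'E'
from h import *
np.set_printoptions(precision=1,suppress=True)
c=snap('top','t7.png');s=snap('side','s7.png')
for n,k in(('top',c),('side',s)):
  for l in('coupling','coupling_mid'):
    for r in spot_point(n,l): print(n,l,r['score'],w(k,r['position']))
I=cv2.imread('pics/t7.png');J=cv2.imread('pics/s7.png')
a=cv2.resize(I[150:350,250:410],None,fx=2.5,fy=2.5);b=cv2.resize(J[50:250,260:400],None,fx=2.5,fy=2.5)
cv2.imwrite('pics/m7.png',np.hstack([a,b]))
E
```

```text
time: 18.7
tool_pos: [396.1, -200.1, 64.3]
tcp_rot: [-3.131, -0.013, -1.654]
contact_force: [-0.2, 0.3, -1.3]
grip_width: 25.5
time: 19.7
tool_pos: [395.6, -199.7, 118.7]
tcp_rot: [-3.133, -0.012, -1.654]
contact_force: [0.3, -0.8, -0.1]
grip_width: 31.1
top coupling 0.67 [423.3 175.3  -3.6]
top coupling_mid 0.74 [426.1 178.4  31.7]
side coupling 0.81 [423.5 173.8   0.6]
side coupling 0.54 [ 393.4 -194.     4.2]
side coupling_mid 0.72 [418.6 177.4  32.4]
side coupling_mid 0.55 [ 394.2 -189.5   34.8]
```

View pics/m7.png

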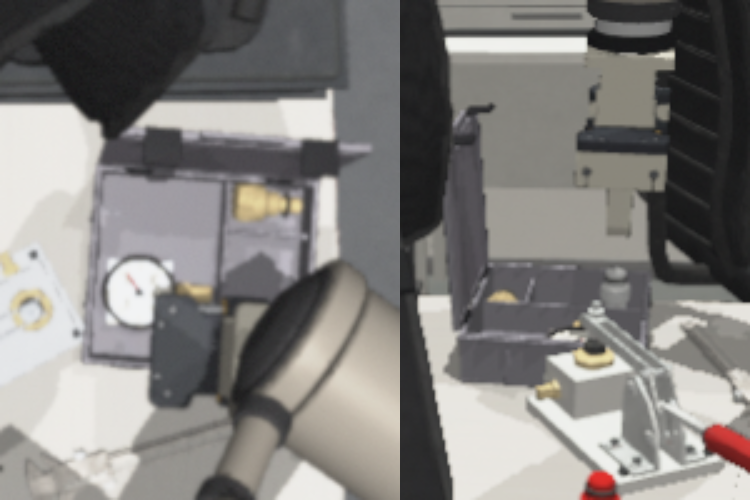

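```bash
python3 -m handwheel '{"translation":[[-0.12,0.01,0],[-0.1,0.01,0],[0,0,0],[0,0,-0.08],[0,0,-0.12],[0,0,-0.06],[0,0,0],[0,0,0]],"twist":[0,0,0,0,0,0,0,0]}' 255
```

```text
time: 21.0
tool_pos: [362.0, -196.5, 74.0]
tcp_rot: [-3.135, -0.01, -1.654]
contact_force: [0.1, 0.2, -0.1]
grip_width: 0.2
```

```bash
python3 -m handwheel '{"translation":[[0.05,-0.005,0],[0.05,-0.005,0],[0.05,-0.005,0],[0.05,-0.005,0],[0.05,-0.005,0],[0.05,-0.005,0],[0.04,0,0.05],[0,0,0.3]],"twist":[0,0,0,0,0,0,0,0]}' 255
python3 - <<'E'
from h import *
np.set_printoptions(precision=1,suppress=True)
c=snap('top','t8.png');s=snap('side','s8.png')
for n,k in(('top',c),('side',s)):
  for l in('coupling','coupling_mid'):
    for r in spot_point(n,l): print(n,l,r['score'],w(k,r['position']))
I=cv2.imread('pics/t8.png');J=cv2.imread('pics/s8.png')
a=cv2.resize(I[150:350,250:410],None,fx=2.5,fy=2.5);b=cv2.resize(J[50:250,260:400],None,fx=2.5,fy=2.5)
cv2.imwrite('pics/m8.png',np.hstack([a,b]))
E
```

```text
time: 22.0
tool_pos: [416.5, -200.7, 126.5]
tcp_rot: [-3.138, -0.008, -1.654]
contact_force: [0.1, -0.5, -0.5]
grip_width: 0.3
top coupling 0.71 [424.9 174.1  -0.3]
top coupling_mid 0.71 [427.1 181.3  31.6]
top coupling_mid 0.66 [ 438.9 -203.    19.3]
side coupling 0.64 [419.1 171.2   1. ]
side coupling 0.53 [ 403.  -205.2   16.1]
side coupling_mid 0.84 [419.2 178.3  27.9]
side coupling_mid 0.43 [ 433.2 -205.2   21. ]
```

View pics/m8.png

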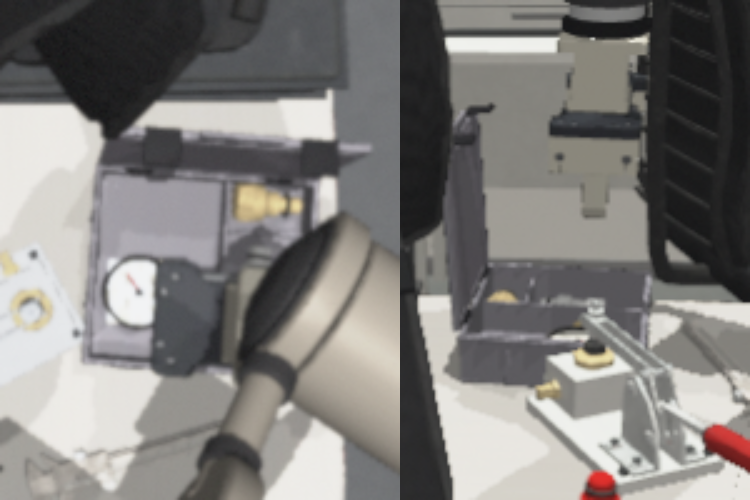

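```bash
python3 -m handwheel '{"translation":[[0,-0.08,0.3],[0,-0.08,0.3],[0,-0.08,0.25],[0.1,0,0.03],[0.2,0,0],[0.25,0,0],[0.25,0,0],[0.15,0,0]],"twist":[0,0,0,0,0,0,0,0]}' 255
python3 - <<'E'
from h import *
np.set_printoptions(precision=1,suppress=True)
c=snap('top','t9.png');s=snap('side','s9.png')
for n,k in(('top',c),('side',s)):
  for l in('coupling','coupling_mid','gauge','packed_coupling'):
    for r in spot_point(n,l): print(n,l,r['score'],w(k,r['position']))
I=cv2.imread('pics/t9.png');J=cv2.imread('pics/s9.png')
a=cv2.resize(I[150:350,250:410],None,fx=2.5,fy=2.5);b=cv2.resize(J[50:250,260:400],None,fx=2.5,fy=2.5)
cv2.imwrite('pics/m9.png',np.hstack([a,b]))
E
```

```text
time: 23.3
tool_pos: [558.5, -236.5, 254.7]
tcp_rot: [3.132, -0.002, -1.657]
contact_force: [0.5, 0.1, -0.9]
grip_width: 0.4
top coupling 0.7 [424.8 173.6  -5.7]
top coupling_mid 0.47 [426.  179.6  32.7]
top gauge 0.62 [ 435.9 -127.2    8.2]
top packed_coupling 0.66 [ 503.4 -191.    23.1]
side coupling 0.76 [417.4 175.5   1.1]
side coupling 0.58 [ 401.4 -213.5   18.3]
side coupling_mid 0.98 [422.2 174.2  28.6]
side coupling_mid 0.44 [ 433.1 -213.4   16.3]
side gauge 0.61 [ 429.7 -119.9    6.2]
side packed_coupling 0.57 [ 500.  -192.2   16. ]
```

View pics/m9.png

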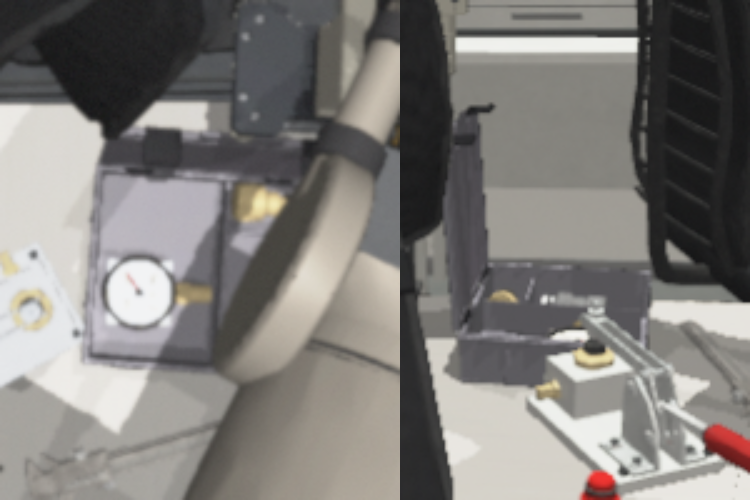

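```bash
python3 -m handwheel '{"translation":[[0,0,-0.1],[0,0,-0.12],[0,0,-0.11],[0,0,0],[-0.07,0.006,0],[-0.07,0.006,0],[-0.07,0.006,0],[-0.07,0.006,0]],"twist":[0,0,0,0,0,0,0,0]}' 255
python3 - <<'E'
from h import *
snap('side','s10.png')
J=cv2.imread('pics/s10.png')
cv2.imwrite('pics/m10.png',cv2.resize(J[50:250,240:380],None,fx=2.5,fy=2.5))
E
```

```text
time: 24.8
tool_pos: [511.7, -233.2, 205.4]
tcp_rot: [3.137, -0.004, -1.659]
contact_force: [1.7, 1.0, -0.5]
grip_width: 0.6
```

View pics/m10.png

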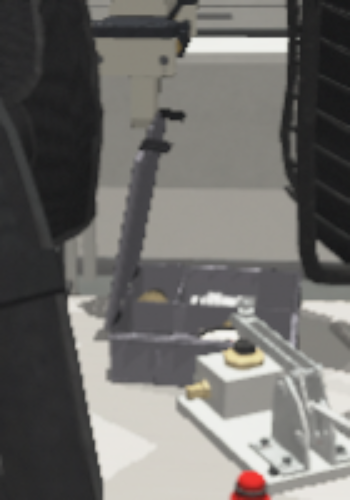

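```bash
python3 -m handwheel '{"translation":[[-0.077,0.007,-0.025],[-0.077,0.007,-0.025],[-0.077,0.007,-0.03],[-0.077,0.007,-0.03],[-0.09,0.008,-0.065],[-0.09,0.008,-0.07],[-0.07,0.006,-0.09],[-0.07,0.006,-0.09]],"twist":[0,0,0,0,0,0,0,0]}' 255
python3 - <<'E'
from h import *
snap('side','s11.png')
J=cv2.imread('pics/s11.png')
cv2.imwrite('pics/m11.png',cv2.resize(J[50:250,240:380],None,fx=2.5,fy=2.5))
E
```

```text
time: 25.85
tool_pos: [412.1, -224.9, 142.9]
tcp_rot: [-3.141, -0.007, -1.659]
contact_force: [0.9, -0.1, 0.6]
grip_width: 0.3
```

View pics/m11.png

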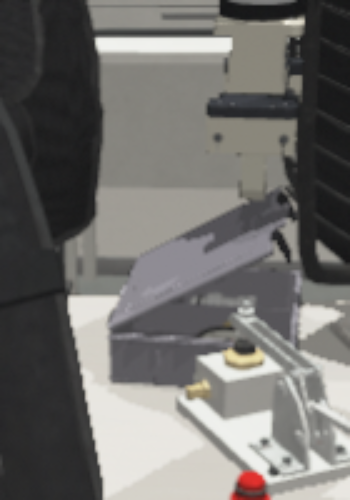

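```bash
python3 -m handwheel '{"translation":[[-0.03,0.002,-0.07],[-0.03,0.002,-0.08],[-0.02,0.002,-0.08],[-0.01,0,-0.08],[-0.01,0,-0.06],[0,0,-0.05],[0,0,0],[0,0,0]],"twist":[0,0,0,0,0,0,0,0]}' 255
```

```text
time: 26.9
tool_pos: [394.3, -223.3, 74.7]
tcp_rot: [3.138, -0.006, -1.659]
contact_force: [-2.1, 1.0, 5.4]
grip_width: 0.1
```

```bash
python3 -m handwheel '{"translation":[[0,0,-0.01],[0,0,-0.01],[0,0,0],[0,0,0],[0,0,0],[0,0,0],[0,0,0],[0,0,0]],"twist":[0,0,0,0,0,0,0,0]}' 255
```

```text
time: 27.9
tool_pos: [394.6, -223.4, 74.7]
tcp_rot: [3.139, -0.007, -1.658]
contact_force: [-0.9, 0.2, 4.0]
grip_width: 0.7
```

```bash
python3 -m handwheel '{"translation":[[0,0,0.15],[0,0,0.3],[0,0,0.3],[0,0.3,0.2],[0,0.4,0],[0,0.4,0],[0,0.4,0],[0,0,0]],"twist":[0,0,0,0,0,0,0,0]}' 255
python3 - <<'E'
from h import *
np.set_printoptions(precision=1,suppress=True)
c=snap('top','t12.png');s=snap('side','s12.png')
I=cv2.imread('pics/t12.png');J=cv2.imread('pics/s12.png')
a=cv2.resize(I[150:350,250:410],None,fx=2.5,fy=2.5);b=cv2.resize(J[50:250,240:380],None,fx=2.5,fy=2.5)
cv2.imwrite('pics/m12.png',np.hstack([a,b]))
for n,k in(('top',c),('side',s)):
  for l in('coupling','gauge','tin','bottle'):
    for r in spot_point(n,l): print(n,l,r['score'],w(k,r['position']))
o=dict(X=np.array([.996,-.09]),Y=np.array([.09,.996]))
for zz in (46,52.5):
  for x,y in((-77,-87.5),(-77,87.5)):
    p=np.array([448.,-158])+x*o['X']+y*o['Y']; print(zz,pix(c,np.r_[p,zz]),pix(s,np.r_[p,zz]))
E
```

```text
time: 28.9
tool_pos: [394.4, 7.9, 219.9]
tcp_rot: [-3.141, -0.005, -1.661]
contact_force: [-0.4, -0.9, -0.1]
grip_width: 0.7
top coupling 0.7 [421.6 175.3  -4.6]
top tin 0.89 [615.6 149.9  -1.3]
top bottle 0.79 [717.  155.4   0.7]
top bottle 0.23 [616.8 151.6   1.5]
side coupling 0.81 [419.9 175.9   0.1]
side coupling 0.51 [ 527.7 -164.9   49. ]
46 [372.5 301.2] [358.7 157.7]
46 [282.9 295. ] [356.3 187.8]
52.5 [373.3 301.6] [358.9 155.1]
52.5 [283.  295.4] [356.4 184.9]
```

View pics/m12.png

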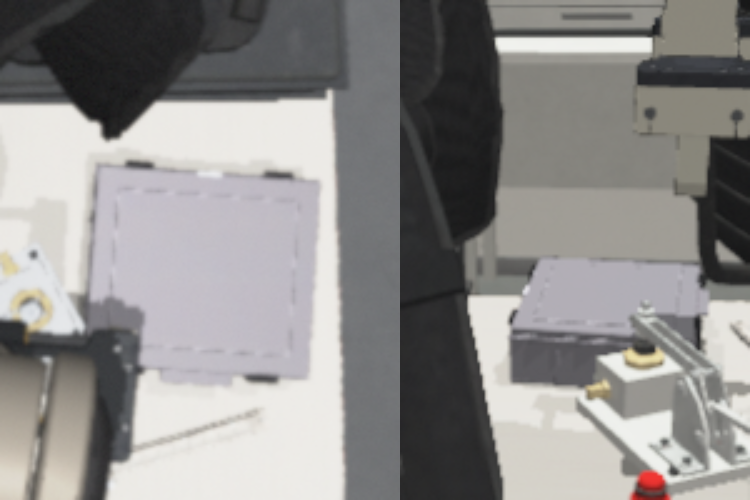

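```bash
python3 -c "
from plant import *
o=get_obs(); print(o['time'],o['contact_force'],abs(o['dq']).max()); print(close_job())"
```

```text
29.4 [-1.73859147 -0.12380301  0.16260102] 0.006596193743511607
the job is handed in; nothing more can be done
None
```

The test kit is packed, the lid is shut, and I handed the job in at 29.4 s of the 61 s allowed. `close_job()` gives no verdict.

**What I did**
- **Gauge:** I gripped it across the disc and set it flat, dial up, in the wide bay.
- **White coupling:** I stood it at the front of the narrow bay, then tipped it towards the hinge with the closed fingers so it lies on its side.
- **Lid:** I pushed it over from behind and pressed it down until it stopped on the rim.

**Last checks**
- **Gauge:** before the lid closed it was seen dial up at about (433, -124) mm, roughly 18 mm in front of the bay centre, with its underside reported 6 to 8 mm above the table. The bay floor is at 4 mm.
- **White coupling:** its middle was at about (433, -213) mm and 16 mm high. Its base end was 18 mm high, so it lies level. Before the lid closed, only the side camera saw it clear of the arm; the top camera's view of it was blocked.
- **Brass coupling:** it was still in the rear bay before the lid closed.
- **Lid:** the fingers stopped at 52.7 mm, where the top of the shut lid should be at 52.5 mm, and both pictures show it flat.
- **Tin and bottle:** the tin was within 2 mm of its first reading. The bottle read about 7 mm from its first, low-scoring reading; the arm never went near it.
- **Arm:** it stands clear of everything.

No check failed. I could not look inside the case once the lid was shut.

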